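# Free the jammed spool hub and stand it on the winder

## Task

The metal hub is jammed in the middle of the filament spool. Work it loose by twisting it to and fro while pulling only lightly, so that the spool is not lifted off its stand, and then stand the hub upright on the winder with its flat tail fully down in the slot. Leave the pen, the power bank and the cup where they are.

Things in the scene. Friction and masses are not known exactly. Their poses are not given: they have to be found in the camera images.
- hub: Upright aluminium hub, 0.16 kg. Origin on its axis at the shoulder (underside of the round body), z up. Grip bar 56 mm along hub x, 16 mm thick, z 40 to 82 mm; collar 54 mm wide, z 34 to 40; round body 36 mm wide, z 0 to 34; flat tail 24 mm along hub x by 13 along y, z 0 to -20, then a 20 by 9 mm lead-in to z = -26. The collar rests on the spool at the start.
- spool_mouth (a point): Middle of the bore's mouth on the spool's top face, z up; the hub's origin starts 34 mm below it. The spool lies flat, 160 mm wide, 62 mm thick; bore 44 mm wide, top face 78 mm above the table. Once the hub has risen 24 mm it is free of the lugs, at 60 mm its tail is clear of the bore.
- stand: Fixed plywood foot 120 by 170 by 16 mm under the spool; origin under its middle, on the spool's axis, z up. In the bore three sprung rubber lugs grip the hub's round body with friction of 20 to 32 N in all (0.4 to 0.6 Nm to twist), against the way it slides at the moment. Pulled straight, the hub brings the spool up with it; while it is being turned, a few newtons draw it out.
- spool (a joint): How far the spool has been lifted from its stand, m; 0 is down, over 10 mm counts as lifted off. Two steel pegs of the stand (69 mm either side of the axis, ending 4 mm above the top face) stop it from turning or shifting, but only its own weight of 6.5 to 9 N holds it down.
- winder: The winder, a fixed low steel block 130 by 130 by 50 mm with a grey motor housing 40 mm high on its -x side and a crank stub. The origin is the middle of the block's underside; x points away from the motor housing, along the slot; z is up.
- winder_slot (a point): The middle of the slot's mouth on the winder's flat top face, 50 mm above the table. The slot is 27 mm along the winder's x by 16 mm along its y, 34 mm deep, with 2 mm chamfers; either way round fits the tail. The hub is home when its shoulder rests on the top face, its origin at this point.
- pen: 3D pen lying on the table, black, 172 mm long and 30 mm thick; bystander. Origin under its middle.
- powerbank: Black power bank 100 by 68 by 22 mm, flat on the table; bystander. Origin under its middle.
- cup: White cup, 76 mm wide and 95 mm tall, on the table; bystander. Origin under its middle.
Mind the look-alikes: they are no part of the job. What is shaped like the hub but green or pink is not meant.

How it is judged (in metres and radians):
On the way:
1. the hub is drawn clear of the bore with the spool still down on its stand (z of hub in the frame of spool_mouth above 0 m and value of joint spool below 0.003 m), for 0.1 s.
At the end, for the whole second after the job is handed in: The hub stands upright (within 0.06 rad) and at rest on the winder, its axis within 5 mm of the slot's middle, its shoulder within 3 mm of the top face, its tail in the slot (aligned within 0.25 rad), and the spool is down on its stand (within 3 mm) (horizontal distance between hub and winder_slot below 0.005 m and z of hub in the frame of winder_slot between -0.003 and 0.003 m and angle between hub's own z axis and vertical below 0.06 rad and angle between the x axis of hub and the x axis of winder, either way round below 0.25 rad and linear speed of hub below 0.02 m/s and value of joint spool below 0.003 m); the robot touches nothing.
It fails at once if the spool is lifted off its stand by more than 10 mm (value of joint spool above 0.01 m).
It fails at once if the pen, the power bank or the cup is moved by more than 30 mm (distance of any of pen, powerbank, cup from where it was at the start of the episode above 0.03 m).
It also fails if it takes over 72 s, if anything falls off the work surface, if the arm or the gripper's body presses on something with over 40 N, if the wrist force passes 120 N, or if a joint passes its speed limit or range.

## Robot

A 6-joint arm with a two-finger parallel gripper is mounted at the origin on the work surface. World frame = base frame: x ahead of the robot, y to its left, z up, the work surface at z = 0. Lengths are in mm, angles in degrees, forces in N, time in s.
With the tool pointing down it reaches from about 300 to 850 mm from the base axis. Payload 4.2 kg.
Tool frame: the origin (TCP) lies on the mounting face of the last link; the fingertips stand 191 mm ahead of it and the grasp point (between the pads) lies 172 mm ahead of it; z points along the fingers, y is the direction in which the jaws open and shut (so a half turn about z gives the same grasp; the last joint's range is limited). The gripper opens to 91 mm and grips with 3 to 60 N. Pads are 32 mm wide; open, the fingers measure 118 mm over their backs; the gripper's body (76 mm by 178 mm) begins 60 mm behind the grasp point.
Start: joints at [-73.224, 18.312, 89.639, -0, 72.044, -1.146], TCP at [176.939, -547.097, 404.776] pointing down, gripper open.
Joint ranges: [-177.97, 177.97], [-48.28, 115.42], [12.27, 149.76], [-77.06, 257.06], [2.81, 150.46], [-146.56, 146.56]. Speed limits (degrees/s): [147.25, 147.25, 180, 180, 180, 180].

## Interface

Orientations are given as [roll, pitch, yaw] about the fixed x, y, z axes, in that order (R = Rz(yaw) Ry(pitch) Rx(roll)).
In Python, from workcell import env gives the robot as it stands.
- The arm moves only by the shell command python3 -m handwheel 'ROWS' [FORCE]. ROWS is JSON, a list of rows, each an object with "gripper": the opening in per cent of the stroke, from 0 (shut) to 100 (fully open); "travel": the shift along the tool's x, y, z in m, a list of three; "twist": the turn about the tool's z in rad. In form: [{"gripper": gripper, "travel": [x, y, z], "twist": twist}, ...]. A call has 1 to 5 rows; each row shifts and turns the commanded pose from where the row before left it, along the tool's axes as they then stand; what a row does not reach is not made up. A row lasts 1/12 s, in which the tool goes at most 41.7 mm and 7.16 degrees, less where a joint would pass 70% of its speed; a pose out of reach is approached as far as the arm can. A call with a gripper value outside its range is refused whole. The fingers move at their own pace and stop on an object; FORCE is the grip in N (left out, the last holds). Time passes only in rows, so rows that do not move let the fingers close. It gives the time, the measured TCP pose, the force and the opening at its end, in the units of the state.
- env.state(): the state, without advancing time (a new reading comes with each control period).
- env.grab_frame(name): name is "side" or "top"; returns a dict with "frame" (420x560x3 uint8, red, green, blue), "intrinsics" (3x3 intrinsics, pixels), "k1" (the pictures are not rectified: a ray, as slopes to the right and down, at radius r is drawn at 1 + k1 r^2 times it, then the intrinsics apply), "extrinsics" (4x4, takes a point from camera to world coordinates). Camera axes: x right, y down, z forward; pixel columns grow to the right and rows downward; lengths in mm; the calibration is good to about 2 mm. A picture is of the moment at which its call begins. There is no depth.
- env.job_done(): hands the job in, once; it reports no verdict.
Trained networks look in the newest picture that a camera, given by its name, has taken for a name from the list of things; names that differ only in an ending like _2 or _b are one class to them, and where a whole thing is asked for, a point or a joint stands for the part that bears it (a point fixed in the world has none). Each returns a list of dicts, best first, with "confidence" (0 to 1); they miss things now and then, are a little off and sometimes report something else, mostly with a low value. They report only what shows in the picture. A call takes as long as a camera call. They do not tell look-alikes from the thing itself.
- env.trace(camera, thing): "pixels" (420x560 bool, what is visible of it) and "uv" ([column, row] in pixels, amid what is visible of it).
- env.pinpoint(camera, thing): "uv" ([column, row] in pixels: a listed point, or the origin of a listed thing).
The state is a dict: "time_s": time; "qpos": joint angles; "qvel": joint speeds; "effort": joint torques, N m; "ee_pos": TCP position; "ee_rot": TCP orientation; "force": force on the tool from outside, world axes, zero at the start; "torque": the same for the moment, N m; "gripper_width": finger opening in mm.
Only numpy, scipy, OpenCV 4.12 (cv2) and the standard library are available. Lean on these libraries where they do the work, as an engineer would, in place of code of your own. Each camera call takes 0.05 s, during which the arm holds its last target. There are 200 camera calls.

## Working session

There is one attempt and no reset: what is moved stays moved. The work goes in short steps, Python scripts to look and compute and a shell command to move; the robot and the scene stay as the last step left them, time stands still between calls to the robot, and variables do not carry over. Pictures are saved under pics/ and viewed, about 8 in all and at most 12, crops included, and the job is handed in when it is done.

```bash
mkdir -p pics; ls; cat > h.py <<'E'
import numpy as np, cv2
from workcell import env
def ray(f,uv):
    K=np.array(f["intrinsics"]);T=np.array(f["extrinsics"])
    p=cv2.undistortPoints(np.array([[uv]],float),K,np.array([f["k1"],0,0,0,0.]))[0,0]
    # k1 convention: distorted = r(1+k1 r^2) = OpenCV
    return T[:3,3],T[:3,:3]@np.array([p[0],p[1],1.])
def at_z(f,uv,z):
    o,d=ray(f,uv); return o+d*(z-o[2])/d[2]
def proj(f,P):
    K=np.array(f["intrinsics"]);T=np.linalg.inv(np.array(f["extrinsics"]))
    return cv2.projectPoints(np.array(P,float).reshape(-1,1,3),cv2.Rodrigues(T[:3,:3])[0],T[:3,3],K,np.array([f["k1"],0,0,0,0.]))[0][:,0]
def tri(fs,uvs):
    A=np.zeros((3,3));b=np.zeros(3);L=[]
    for f,uv in zip(fs,uvs):
        o,d=ray(f,uv);d=d/np.linalg.norm(d);M=np.eye(3)-np.outer(d,d);A+=M;b+=M@o;L.append((o,M))
    x=np.linalg.solve(A,b);return x,[float(np.linalg.norm(M@(x-o))) for o,M in L]
def save(f,n): cv2.imwrite("pics/"+n,cv2.cvtColor(f["frame"],cv2.COLOR_RGB2BGR))
E
cat > a.py <<'E'
from h import *
np.set_printoptions(precision=1,suppress=True)
F={}
for c in ("top","side"):
    F[c]=env.grab_frame(c); save(F[c],c+"1.png"); print(c,np.array(F[c]["extrinsics"])[:3,3],F[c]["k1"])
    for t in ("hub","spool_mouth","winder_slot","winder","stand","pen","powerbank","cup"):
        for r in env.pinpoint(c,t)[:3]: print(c,t,np.round(r["uv"],1),round(r["confidence"],2),at_z(F[c],r["uv"],{"hub":44,"spool_mouth":78,"winder_slot":50}.get(t,0)))
print(env.state())
E
python3 a.py
```

```text
pics
top [504.  -36.7 973.6] 0.02282218871603271
top hub [298.2 307.3] 0.86 [331.3 -93.4  44. ]
top hub [400.6 229.4] 0.79 [ 502.3 -328.4   44. ]
top hub [323.3 226.5] 0.6 [ 511.5 -153.5   44. ]
top spool_mouth [326.2 224.5] 0.71 [ 515.5 -155.6   78. ]
top spool_mouth [327.  224.3] 0.68 [ 515.9 -157.4   78. ]
top spool_mouth [175.4 129.3] 0.38 [728.8 170.7  78. ]
top winder_slot [176.6 226.6] 0.98 [516.4 176.   50. ]
top winder [181.1 223.8] 0.83 [523.5 176.9   0. ]
top stand [323.5 226.7] 0.66 [ 511.4 -159.5    0. ]
top pen [171.9 130.4] 0.7 [745.9 197.1   0. ]
top powerbank [259.3 128.2] 0.94 [748.8 -10.6   0. ]
top powerbank [325.2 226.1] 0.43 [ 512.8 -163.5    0. ]
top cup [345.4 131.1] 0.76 [ 739.1 -216.4    0. ]
side [527.3 636.  710.2] 0.01347989600746518
side hub [287.8 192.8] 0.98 [ 507.1 -146.1   44. ]
side hub [331.1 255.6] 0.88 [423.6  43.5  44. ]
side hub [367.6 213.7] 0.78 [334.7 -78.3  44. ]
side spool_mouth [286.6 179.8] 0.66 [ 510.4 -151.    78. ]
side winder_slot [283.4 310.1] 0.91 [517.9 176.2  50. ]
side winder [284.4 325.3] 0.76 [515.4 174.2   0. ]
side stand [286.3 205.5] 0.68 [ 509.7 -151.6    0. ]
side pen [158.  337.1] 0.83 [740.2 200.4   0. ]
side powerbank [176.6 252.1] 0.98 [742.3  -2.    0. ]
side cup [196.1 186.4] 0.59 [ 731.8 -219.3    0. ]
side cup [286.6 181.8] 0.45 [ 508.3 -240.1    0. ]
{'time_s': 0.9, 'qpos': array([-73.2,  18.3,  89.6,   0. ,  72. ,  -1.1]), 'qvel': array([-0.1, -0. , -0.1,  0. ,  0.1,  0.1]), 'effort': array([ -0. , -41.2, -23.2,   0.1,   0. ,   0. ]), 'ee_pos': array([ 176.9, -547.1,  404.8]), 'ee_rot': array([180. ,  -0. ,  17.9]), 'force': array([1.1, 0.6, 0.2]), 'torque': array([ 0.,  0., -0.]), 'gripper_width': 90.9494992024776}
```

View pics/top1.png

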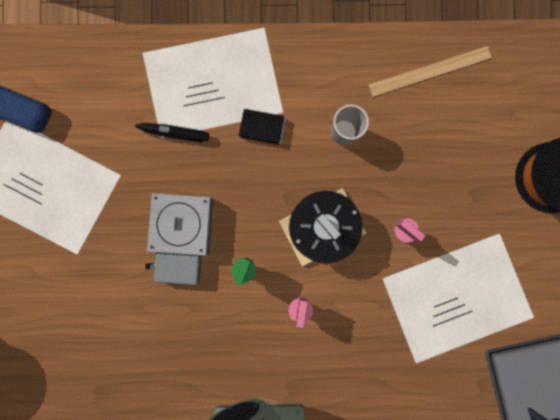

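View pics/side1.png

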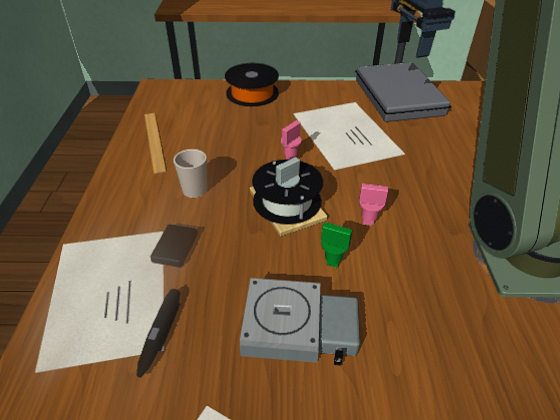

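The top view shows the spool at (326,226) with the metal hub's bar running diagonally, the winder at (180,225) with its housing toward the image bottom (world -x), and green and pink look-alikes at (243,270), (300,312) and (407,231). Next I measure the hub bar's yaw and the winder's yaw.

```bash
cat > b.py <<'E'
from h import *
np.set_printoptions(precision=1,suppress=True)
f=env.grab_frame("top"); g=cv2.cvtColor(f["frame"],cv2.COLOR_RGB2BGR)
a=cv2.resize(g[195:255,290:362],None,fx=5.5,fy=5.5,interpolation=cv2.INTER_CUBIC)[:330,:396]
b=cv2.resize(g[190:250,145:217],None,fx=5.5,fy=5.5,interpolation=cv2.INTER_CUBIC)[:330,:396]
cv2.imwrite("pics/crop2.png",np.hstack([a,b]))
for c in ("top","side"):
    if c=="side": f=env.grab_frame("side")
    for t in ("hub","winder","spool"):
        for r in env.trace(c,t)[:3]:
            m=r["pixels"]; ys,xs=np.nonzero(m)
            print(c,t,np.round(r["uv"]),round(r["confidence"],2),m.sum(),xs.min(),xs.max(),ys.min(),ys.max(),f["frame"][m].mean(0))
            if c=="top" and t=="winder":
                top=(m).astype(np.uint8)
                print(cv2.minAreaRect(np.argwhere(m)[:,::-1].astype(np.float32)))
E
python3 b.py
```

```text
top hub [241. 269.] 0.68 483 233 255 258 285 [ 52.3 112.9  60.5]
top hub [406. 233.] 0.62 604 391 424 219 243 [177.1 102.6 120. ]
top hub [299. 311.] 0.56 547 288 312 298 327 [184.5 107.1 126.5]
top winder [177. 234.] 0.97 5041 145 212 194 284 [137.  135.9 135.7]
((178.28823852539062, 239.7529296875), (62.66104507446289, 89.50482940673828), 4.398705005645752)
top spool [315. 230.] 0.78 3654 288 361 191 263 [39.1 37.4 38.2]
side hub [368. 201.] 0.91 875 360 387 184 225 [192.7  91.6 122.6]
side hub [294. 141.] 0.55 583 281 300 121 159 [160.9  76.2 100.3]
side winder [298. 319.] 0.6 8443 240 360 279 364 [119.7 123.3 121.5]
side spool [287. 193.] 0.77 3250 252 323 160 225 [43.2 43.5 41.3]
```

View pics/crop2.png

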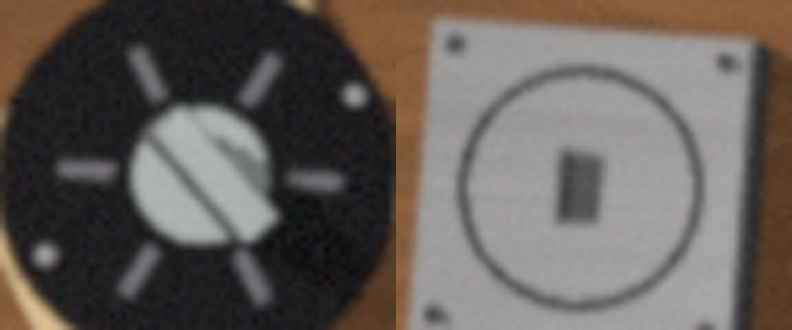

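```bash
cat > c.py <<'E'
from h import *
np.set_printoptions(precision=1,suppress=True)
f=env.grab_frame("top")
L=lambda p:(p[0]/5.5+290-.4,p[1]/5.5+195-.4); R=lambda p:((p[0]-396)/5.5+145-.4,p[1]/5.5+190-.4)
B=[at_z(f,L(p),126) for p in ((150,135),(187,106),(280,212),(243,242))]
print("bar",np.array(B)[:,:2],np.mean(B,0)); d=(B[0]+B[1]-B[2]-B[3])/2; print("bar yaw",np.degrees(np.arctan2(d[1],d[0])),np.linalg.norm(d))
P=[at_z(f,L(p),82) for p in ((354,97),(44,255))]; d=P[0]-P[1]
print("pegs",P,np.mean(P,0),np.linalg.norm(d),np.degrees(np.arctan2(d[1],d[0])))
print("collar",at_z(f,L((201,174)),84))
print("slot",at_z(f,R((581,187.3)),50),at_z(f,R((579,187)),50))
S=[at_z(f,R(p),50) for p in ((456,43),(728,62),(435,315),(705,328))]
for d in (S[0]-S[2],S[1]-S[3],S[0]-S[1],S[2]-S[3]): print("w",np.degrees(np.arctan2(d[1],d[0])),np.linalg.norm(d))
print(np.mean(S,0))
f=env.grab_frame("side"); g=cv2.cvtColor(f["frame"],cv2.COLOR_RGB2BGR)
a=cv2.resize(g[150:230,245:330],None,fx=4.5,fy=4.5,interpolation=cv2.INTER_CUBIC)
b=cv2.resize(g[270:350,240:325],None,fx=4.5,fy=4.5,interpolation=cv2.INTER_CUBIC)
cv2.imwrite("pics/crop3.png",np.hstack([a,b]))
E
python3 c.py
```

```text
bar [[ 526.3 -130.2]
 [ 536.9 -144.3]
 [ 496.6 -178.4]
 [ 485.6 -164.3]] [ 511.4 -154.3  126. ]
bar yaw 40.10935253538056 52.928191020414914
pegs [array([ 541.2, -216.1,   82. ]), array([480.8, -92.3,  82. ])] [ 511.  -154.2   82. ] 137.70775646657057 -63.96131163609699
collar [ 511.7 -154.6   84. ]
slot [522.9 172.3  50. ] [523.  173.1  50. ]
w -4.584492905468815 110.75844401436092
w -5.401278225438975 108.65848202877399
w 85.15867614442666 110.69440516344868
w 86.26314727888308 109.15629948791698
[523.2 172.2  50. ]
```

View pics/crop3.png

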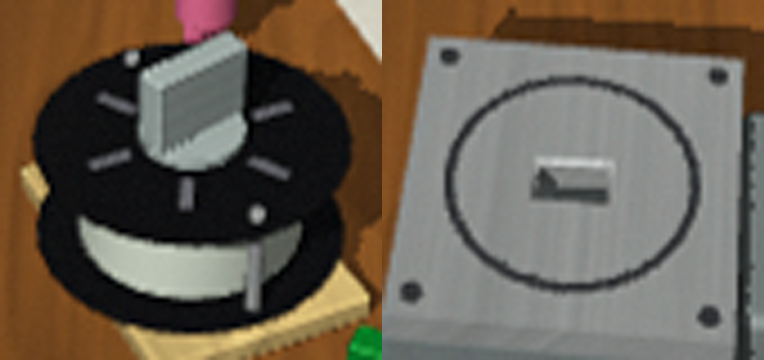

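The crops show the bar at yaw 40.1°, with the hub axis at (511.3, -154.3). The peg spacing comes out at 137.7 mm against the stated 138 mm. The slot is at (523, 172) and the winder yaw is about -4.6°. I move above the hub.

```bash

python3 -m handwheel '[{"gripper":100,"travel":[0.015,-0.009,0],"twist":0},{"gripper":100,"travel":[0.03,-0.0185,0],"twist":0},{"gripper":100,"travel":[0.03,-0.0185,0],"twist":0},{"gripper":100,"travel":[0.03,-0.0185,0],"twist":0},{"gripper":100,"travel":[0.03,-0.0185,0],"twist":0}]' 30
python3 -m handwheel '[{"gripper":100,"travel":[0.03,-0.0185,0],"twist":0},{"gripper":100,"travel":[0.03,-0.0185,0],"twist":0},{"gripper":100,"travel":[0.03,-0.0185,0],"twist":0},{"gripper":100,"travel":[0.03,-0.0185,0],"twist":0},{"gripper":100,"travel":[0.03,-0.0185,0],"twist":0}]'
python3 -m handwheel '[{"gripper":100,"travel":[0.03,-0.0185,0],"twist":0},{"gripper":100,"travel":[0.03,-0.0185,0],"twist":0},{"gripper":100,"travel":[0.03,-0.0185,0],"twist":0},{"gripper":100,"travel":[0.024,-0.0155,0],"twist":0},{"gripper":100,"travel":[0.01,-0.006,0],"twist":0}]'
python3 -m handwheel '[{"gripper":100,"travel":[0,0,0.02],"twist":-0.097},{"gripper":100,"travel":[0,0,0.02],"twist":-0.097},{"gripper":100,"travel":[0,0,0.02],"twist":-0.097},{"gripper":100,"travel":[0,0,0.01],"twist":-0.096},{"gripper":100,"travel":[0,0,0],"twist":0}]'
cat > st.py <<'E'
import sys
from h import *
np.set_printoptions(precision=2,suppress=True)
s=env.state();y=np.radians(s["ee_rot"][2]);print({k:s[k] for k in ("time_s","ee_pos","ee_rot","force","torque","gripper_width","qpos")})
if len(sys.argv)>3:
    d=np.array([float(v) for v in sys.argv[1:4]])-s["ee_pos"]
    print("travel mm",d[0]*np.cos(y)+d[1]*np.sin(y),d[0]*np.sin(y)-d[1]*np.cos(y),-d[2])
    if len(sys.argv)>4: print("twist rad",-np.radians((float(sys.argv[4])-s["ee_rot"][2]+90)%180-90))
E
python3 st.py 511.3 -154.3 278 40.1
python3 -c "
from h import *
f=env.grab_frame('side');print(at_z(f,(282.1,310.2),50))
print(at_z(f,(245+187/4.5-.4,150+145/4.5-.4),84))"
```

```text
time_s: 1.82
ee_pos: [280.5, -425.4, 404.8]
ee_rot: [180.0, -0.0, 17.9]
force: [2.3, 1.1, -0.2]
gripper_width: 91.1
time_s: 2.23
ee_pos: [394.9, -290.9, 405.0]
ee_rot: [180.0, -0.0, 17.9]
force: [-0.4, -0.6, 0.8]
gripper_width: 91.1
time_s: 2.65
ee_pos: [490.2, -178.5, 404.8]
ee_rot: [-180.0, -0.1, 18.1]
force: [-1.1, -0.0, -0.1]
gripper_width: 90.9
time_s: 3.07
ee_pos: [487.4, -181.1, 332.3]
ee_rot: [-179.7, 0.2, 40.2]
force: [0.2, -0.3, 0.5]
gripper_width: 91.1
{'time_s': 3.0667, 'ee_pos': array([ 487.38, -181.15,  332.34]), 'ee_rot': array([-179.73,    0.18,   40.17]), 'force': array([ 0.19, -0.25,  0.48]), 'torque': array([-0.06, -0.01,  0.01]), 'gripper_width': 91.05507275308364, 'qpos': array([-21.65,  16.85, 103.01,  -0.03,  60.46,  28.2 ])}
travel mm 35.59856552542074 -5.085063946395676 54.336776754227
twist rad 0.0011928449829015449
[520.13353549 176.38234294  50.        ]
[ 511.54576446 -136.39998355   84.        ]
```

```bash
python3 -c "
from h import *
np.set_printoptions(precision=1,suppress=True)
f=env.grab_frame('side');L=lambda p:(245+p[0]/4.5-.4,150+p[1]/4.5-.4); R=lambda p:(240+(p[0]-382)/4.5-.4,270+p[1]/4.5-.4)
print('pegs',at_z(f,L((132,58)),82),at_z(f,L((257,214)),82))
B=[at_z(f,L(p),126) for p in ((138,70),(163,85),(248,46),(234,31))];print('bar',np.mean(B,0))
S=[at_z(f,R(p),50) for p in ((450,55),(718,75),(411,292),(709,316))];print('screws',np.array(S),np.mean(S,0))
d=S[0]-S[1];print(np.degrees(np.arctan2(d[1],d[0])))
d=S[2]-S[3];print(np.degrees(np.arctan2(d[1],d[0])))
"
```

```text
pegs [ 539.5 -209.9   82. ] [478.7 -87.6  82. ]
bar [ 507.7 -151.2  126. ]
screws [[570.6 114.7  50. ]
 [461.3 123.8  50. ]
 [580.1 224.9  50. ]
 [470.4 233.8  50. ]] [520.6 174.3  50. ]
-4.72733978600996
-4.611632975228188
```

```bash

python3 -m handwheel '[{"gripper":100,"travel":[0.018,-0.0025,0],"twist":0},{"gripper":100,"travel":[0.0176,-0.0025,0],"twist":0.001},{"gripper":100,"travel":[0,0,0],"twist":0}]'
python3 st.py 511.3 -154.3 278 40.1
python3 -c "
from h import *
f=env.grab_frame('side'); save(f,'s4.png')
g=cv2.cvtColor(f['frame'],cv2.COLOR_RGB2BGR)
cv2.imwrite('pics/s4.png',cv2.resize(g[90:230,210:370],None,fx=4,fy=4,interpolation=cv2.INTER_CUBIC))"
```

```text
time_s: 3.42
ee_pos: [514.1, -153.4, 336.3]
ee_rot: [179.8, -0.2, 40.0]
force: [0.1, -0.2, -0.1]
gripper_width: 91.2
{'time_s': 3.4167, 'ee_pos': array([ 514.1 , -153.4 ,  336.28]), 'ee_rot': array([179.82,  -0.18,  39.99]), 'force': array([ 0.1 , -0.21, -0.07]), 'torque': array([0.02, 0.06, 0.02]), 'gripper_width': 91.19808336321826, 'qpos': array([-17.86,  17.91, 100.77,   0.06,  61.07,  32.13])}
travel mm -2.72186518756372 -1.1073387942345145 58.28119002416918
twist rad -0.0019858847486150808
```

View pics/s4.png

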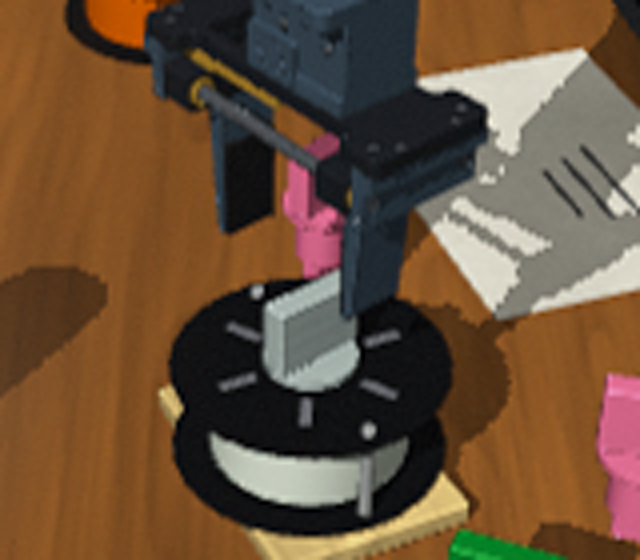

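The gripper is over the hub with its jaws straddling the bar's 16 mm thickness (bar at about (310,325) in the crop). The side view agrees with the top view to 2–4 mm. Now I descend.

```bash

python3 -m handwheel '[{"gripper":100,"travel":[0,0,0.015],"twist":0},{"gripper":100,"travel":[0,0,0.015],"twist":0},{"gripper":100,"travel":[0,0,0.015],"twist":0},{"gripper":100,"travel":[0,0,0.005],"twist":0},{"gripper":100,"travel":[0,0,0],"twist":0}]'
python3 -m handwheel '[{"gripper":100,"travel":[0,0,0],"twist":0},{"gripper":100,"travel":[0,0,0],"twist":0}]'
python3 st.py 510.5 -153.3 279 40.1
```

```text
time_s: 3.88
ee_pos: [511.7, -154.7, 284.1]
ee_rot: [-179.9, 0.1, 40.0]
force: [-0.7, 0.4, -0.4]
gripper_width: 91.1
time_s: 4.05
ee_pos: [512.7, -154.6, 285.9]
ee_rot: [179.9, -0.1, 40.0]
force: [-0.2, -0.2, -0.3]
gripper_width: 91.3
{'time_s': 4.05, 'ee_pos': array([ 512.66, -154.64,  285.88]), 'ee_rot': array([179.89,  -0.06,  40.01]), 'force': array([-0.23, -0.22, -0.33]), 'torque': array([-0.02, -0.04, -0.02]), 'gripper_width': 91.33040203487967, 'qpos': array([-18.01,  20.81, 104.7 ,  -0.01,  54.36,  31.99])}
travel mm -0.7942379516711264 -2.4208372244372547 6.87516140837198
twist rad -0.0016476610391308558
```

```bash

python3 -m handwheel '[{"gripper":100,"travel":[0,-0.002,0.006],"twist":0},{"gripper":0,"travel":[0,0,0],"twist":0},{"gripper":0,"travel":[0,0,0],"twist":0},{"gripper":0,"travel":[0,0,0],"twist":0},{"gripper":0,"travel":[0,0,0],"twist":0}]' 60
python3 -m handwheel '[{"gripper":0,"travel":[0,0,0],"twist":0},{"gripper":0,"travel":[0,0,0],"twist":0},{"gripper":0,"travel":[0,0,0],"twist":0},{"gripper":0,"travel":[0,0,0],"twist":0},{"gripper":0,"travel":[0,0,0],"twist":0}]'
python3 st.py 510.5 -153.3 279 40.1
```

```text
time_s: 4.47
ee_pos: [511.2, -152.7, 278.9]
ee_rot: [180.0, -0.0, 40.0]
force: [0.3, -0.6, -0.3]
gripper_width: 67.1
time_s: 4.88
ee_pos: [511.1, -152.7, 278.8]
ee_rot: [180.0, 0.0, 40.0]
force: [-0.3, -0.9, -0.0]
gripper_width: 34.1
{'time_s': 4.8833, 'ee_pos': array([ 511.14, -152.73,  278.76]), 'ee_rot': array([179.99,   0.  ,  40.04]), 'force': array([-0.3 , -0.88, -0.  ]), 'torque': array([-0.01, -0.01, -0.02]), 'gripper_width': 34.05843016274365, 'qpos': array([-17.87,  21.14, 105.43,  -0.01,  53.43,  32.09])}
travel mm -0.8541821164559026 0.024856426363512707 -0.24077788206795958
twist rad -0.0010460686159586596
```

```bash

python3 -m handwheel '[{"gripper":0,"travel":[0,0,0],"twist":0},{"gripper":0,"travel":[0,0,0],"twist":0},{"gripper":0,"travel":[0,0,0],"twist":0},{"gripper":0,"travel":[0,0,0],"twist":0},{"gripper":0,"travel":[0,0,0],"twist":0}]'
python3 st.py
python3 -m handwheel '[{"gripper":0,"travel":[0,0,0],"twist":0.06},{"gripper":0,"travel":[0,0,0],"twist":0.06},{"gripper":0,"travel":[0,0,0],"twist":0.06}]'
python3 st.py
```

```text
time_s: 5.3
ee_pos: [511.5, -152.9, 278.8]
ee_rot: [179.9, -0.0, 40.1]
force: [2.5, -1.7, -1.9]
gripper_width: 15.7
{'time_s': 5.3, 'ee_pos': array([ 511.51, -152.95,  278.84]), 'ee_rot': array([179.9 ,  -0.03,  40.08]), 'force': array([ 2.47, -1.72, -1.9 ]), 'torque': array([-0.37, -0.51,  0.31]), 'gripper_width': 15.702128437840152, 'qpos': array([-17.87,  21.15, 105.39,  -0.03,  53.36,  32.07])}
time_s: 5.55
ee_pos: [510.9, -152.9, 278.8]
ee_rot: [180.0, 0.0, 29.6]
force: [0.1, -1.6, 0.5]
gripper_width: 15.7
{'time_s': 5.55, 'ee_pos': array([ 510.93, -152.86,  278.81]), 'ee_rot': array([180.  ,   0.05,  29.57]), 'force': array([ 0.05, -1.56,  0.54]), 'torque': array([-0.49, -0.05,  0.19]), 'gripper_width': 15.682492475182636, 'qpos': array([-17.88,  21.13, 105.43,  -0.05,  53.47,  42.57])}
```

```bash

python3 -m handwheel '[{"gripper":0,"travel":[0,0,0],"twist":0.08},{"gripper":0,"travel":[0,0,-0.0003],"twist":0.11},{"gripper":0,"travel":[0,0,-0.0003],"twist":0.11},{"gripper":0,"travel":[0,0,-0.0003],"twist":0.11},{"gripper":0,"travel":[0,0,-0.0003],"twist":0.11}]'
python3 st.py
python3 -m handwheel '[{"gripper":0,"travel":[0,0,-0.0003],"twist":0.11},{"gripper":0,"travel":[0,0,-0.0003],"twist":0.11},{"gripper":0,"travel":[0,0,-0.0003],"twist":0.11},{"gripper":0,"travel":[0,0,-0.0003],"twist":0.11},{"gripper":0,"travel":[0,0,0],"twist":0.05}]'
python3 st.py
python3 -c "
from h import *
f=env.grab_frame('side')
g=cv2.cvtColor(f['frame'],cv2.COLOR_RGB2BGR)
cv2.imwrite('pics/s5.png',cv2.resize(g[110:230,220:350],None,fx=4,fy=4,interpolation=cv2.INTER_CUBIC))"
```

```text
time_s: 5.97
ee_pos: [511.1, -153.3, 279.5]
ee_rot: [179.9, 0.0, -0.3]
force: [2.6, -3.6, -5.5]
gripper_width: 15.8
{'time_s': 5.9667, 'ee_pos': array([ 511.15, -153.28,  279.47]), 'ee_rot': array([179.88,   0.01,  -0.3 ]), 'force': array([ 2.57, -3.6 , -5.52]), 'torque': array([-0.74, -0.45,  0.21]), 'gripper_width': 15.833589107908583, 'qpos': array([-17.9 ,  21.1 , 105.36,  -0.15,  53.51,  72.49])}
time_s: 6.38
ee_pos: [511.2, -153.6, 280.8]
ee_rot: [179.9, -0.1, -28.3]
force: [0.8, -4.5, -4.1]
gripper_width: 16.0
{'time_s': 6.3833, 'ee_pos': array([ 511.24, -153.58,  280.75]), 'ee_rot': array([179.86,  -0.08, -28.33]), 'force': array([ 0.77, -4.54, -4.06]), 'torque': array([-1.08, -0.27,  0.27]), 'gripper_width': 15.954674502956873, 'qpos': array([-17.91,  21.02, 105.26,  -0.19,  53.66, 100.53])}
```

View pics/s5.png

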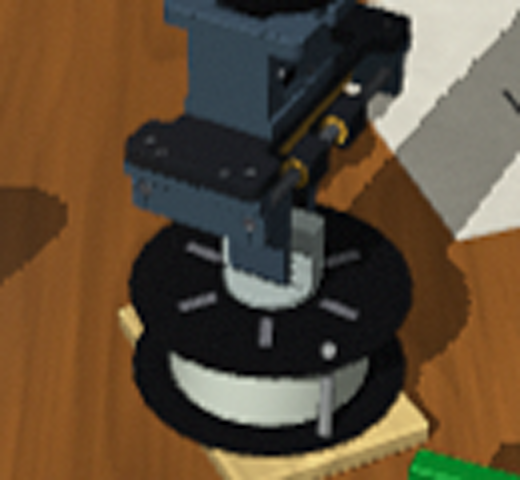

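The hub turns with the fingers and the spool stays on its stand, with its plywood foot and the bottom flange unchanged. The force stays light at about 5 N. I continue the to-and-fro twisting.

```bash

python3 -m handwheel '[{"gripper":0,"travel":[0,0,0],"twist":-0.08},{"gripper":0,"travel":[0,0,-0.0002],"twist":-0.11},{"gripper":0,"travel":[0,0,-0.0003],"twist":-0.11},{"gripper":0,"travel":[0,0,-0.0003],"twist":-0.11},{"gripper":0,"travel":[0,0,-0.0003],"twist":-0.11}]'
python3 -m handwheel '[{"gripper":0,"travel":[0,0,-0.0003],"twist":-0.11},{"gripper":0,"travel":[0,0,-0.0003],"twist":-0.11},{"gripper":0,"travel":[0,0,-0.0003],"twist":-0.11},{"gripper":0,"travel":[0,0,-0.0003],"twist":-0.11},{"gripper":0,"travel":[0,0,-0.0003],"twist":-0.11}]'
python3 -m handwheel '[{"gripper":0,"travel":[0,0,-0.0003],"twist":-0.11},{"gripper":0,"travel":[0,0,-0.0003],"twist":-0.11},{"gripper":0,"travel":[0,0,-0.0003],"twist":-0.11},{"gripper":0,"travel":[0,0,-0.0003],"twist":-0.11},{"gripper":0,"travel":[0,0,0],"twist":-0.06}]'
python3 st.py
```

```text
time_s: 6.85
ee_pos: [511.5, -153.2, 281.8]
ee_rot: [179.9, -0.1, 1.9]
force: [2.7, -4.0, -6.7]
gripper_width: 16.1
time_s: 7.27
ee_pos: [511.3, -153.0, 283.2]
ee_rot: [180.0, -0.0, 33.4]
force: [2.0, -2.5, -4.4]
gripper_width: 15.3
time_s: 7.68
ee_pos: [511.0, -152.8, 284.5]
ee_rot: [-180.0, 0.0, 62.1]
force: [1.9, -1.8, -3.1]
gripper_width: 15.6
{'time_s': 7.6833, 'ee_pos': array([ 511.04, -152.83,  284.48]), 'ee_rot': array([-179.97,    0.02,   62.06]), 'force': array([ 1.91, -1.78, -3.13]), 'torque': array([-0.37, -0.2 , -0.24]), 'gripper_width': 15.56513570904426, 'qpos': array([-17.88,  20.77, 105.02,  -0.02,  54.25,  10.07])}
```

```bash

python3 -m handwheel '[{"gripper":0,"travel":[0,0,0],"twist":0.08},{"gripper":0,"travel":[0,0,-0.0002],"twist":0.115},{"gripper":0,"travel":[0,0,-0.0003],"twist":0.115},{"gripper":0,"travel":[0,0,-0.0003],"twist":0.115},{"gripper":0,"travel":[0,0,-0.0003],"twist":0.115}]'
python3 -m handwheel '[{"gripper":0,"travel":[0,0,-0.0003],"twist":0.115},{"gripper":0,"travel":[0,0,-0.0003],"twist":0.115},{"gripper":0,"travel":[0,0,-0.0003],"twist":0.115},{"gripper":0,"travel":[0,0,-0.0003],"twist":0.115},{"gripper":0,"travel":[0,0,-0.0003],"twist":0.115}]'
python3 -m handwheel '[{"gripper":0,"travel":[0,0,-0.0003],"twist":0.115},{"gripper":0,"travel":[0,0,-0.0003],"twist":0.115},{"gripper":0,"travel":[0,0,-0.0003],"twist":0.115},{"gripper":0,"travel":[0,0,-0.0003],"twist":0.115},{"gripper":0,"travel":[0,0,0],"twist":0.06}]'
python3 -m handwheel '[{"gripper":0,"travel":[0,0,0],"twist":-0.08},{"gripper":0,"travel":[0,0,-0.0002],"twist":-0.115},{"gripper":0,"travel":[0,0,-0.0003],"twist":-0.115},{"gripper":0,"travel":[0,0,-0.0003],"twist":-0.115},{"gripper":0,"travel":[0,0,-0.0003],"twist":-0.115}]'
python3 -m handwheel '[{"gripper":0,"travel":[0,0,-0.0003],"twist":-0.115},{"gripper":0,"travel":[0,0,-0.0003],"twist":-0.115},{"gripper":0,"travel":[0,0,-0.0003],"twist":-0.115},{"gripper":0,"travel":[0,0,-0.0003],"twist":-0.115},{"gripper":0,"travel":[0,0,-0.0003],"twist":-0.115}]'
python3 -m handwheel '[{"gripper":0,"travel":[0,0,-0.0003],"twist":-0.115},{"gripper":0,"travel":[0,0,-0.0003],"twist":-0.115},{"gripper":0,"travel":[0,0,-0.0003],"twist":-0.115},{"gripper":0,"travel":[0,0,-0.0003],"twist":-0.115},{"gripper":0,"travel":[0,0,0],"twist":-0.06}]'
python3 st.py
python3 -c "
from h import *
f=env.grab_frame('side')
g=cv2.cvtColor(f['frame'],cv2.COLOR_RGB2BGR)
cv2.imwrite('pics/s6.png',cv2.resize(g[110:230,220:350],None,fx=4,fy=4,interpolation=cv2.INTER_CUBIC))"
```

```text
time_s: 8.1
ee_pos: [511.0, -153.1, 285.5]
ee_rot: [180.0, 0.1, 30.6]
force: [1.2, -3.8, -4.6]
gripper_width: 15.7
time_s: 8.52
ee_pos: [511.2, -153.4, 287.1]
ee_rot: [179.9, -0.0, -2.3]
force: [2.0, -5.6, -5.2]
gripper_width: 15.8
time_s: 8.93
ee_pos: [511.2, -153.6, 288.5]
ee_rot: [179.9, -0.1, -32.1]
force: [1.4, -5.0, -3.1]
gripper_width: 15.8
time_s: 9.35
ee_pos: [511.6, -153.3, 289.6]
ee_rot: [179.9, -0.1, -0.6]
force: [2.4, -3.8, -4.7]
gripper_width: 15.7
time_s: 9.77
ee_pos: [511.3, -153.1, 290.9]
ee_rot: [179.9, -0.0, 32.3]
force: [2.1, -2.7, -6.0]
gripper_width: 15.7
time_s: 10.18
ee_pos: [511.1, -152.9, 292.1]
ee_rot: [-180.0, 0.0, 62.1]
force: [2.1, -2.8, -4.2]
gripper_width: 15.6
{'time_s': 10.1833, 'ee_pos': array([ 511.11, -152.85,  292.11]), 'ee_rot': array([-179.99,    0.01,   62.07]), 'force': array([ 2.15, -2.82, -4.21]), 'torque': array([-0.46, -0.29, -0.22]), 'gripper_width': 15.566424122742038, 'qpos': array([-17.88,  20.28, 104.47,  -0.01,  55.26,  10.06])}
```

View pics/s6.png

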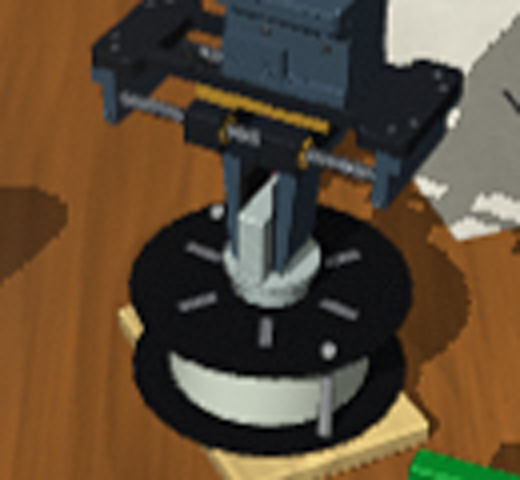

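The collar has risen clear of the spool's face while the spool sits unchanged. I carry on.

```bash

python3 -m handwheel '[{"gripper":0,"travel":[0,0,0],"twist":0.08},{"gripper":0,"travel":[0,0,-0.0002],"twist":0.115},{"gripper":0,"travel":[0,0,-0.0003],"twist":0.115},{"gripper":0,"travel":[0,0,-0.0003],"twist":0.115},{"gripper":0,"travel":[0,0,-0.0003],"twist":0.115}]'
python3 -m handwheel '[{"gripper":0,"travel":[0,0,-0.0003],"twist":0.115},{"gripper":0,"travel":[0,0,-0.0003],"twist":0.115},{"gripper":0,"travel":[0,0,-0.0003],"twist":0.115},{"gripper":0,"travel":[0,0,-0.0003],"twist":0.115},{"gripper":0,"travel":[0,0,-0.0003],"twist":0.115}]'
python3 -m handwheel '[{"gripper":0,"travel":[0,0,-0.0003],"twist":0.115},{"gripper":0,"travel":[0,0,-0.0003],"twist":0.115},{"gripper":0,"travel":[0,0,-0.0003],"twist":0.115},{"gripper":0,"travel":[0,0,-0.0003],"twist":0.115},{"gripper":0,"travel":[0,0,0],"twist":0.06}]'
python3 -m handwheel '[{"gripper":0,"travel":[0,0,0],"twist":-0.08},{"gripper":0,"travel":[0,0,-0.0002],"twist":-0.115},{"gripper":0,"travel":[0,0,-0.0003],"twist":-0.115},{"gripper":0,"travel":[0,0,-0.0003],"twist":-0.115},{"gripper":0,"travel":[0,0,-0.0003],"twist":-0.115}]'
python3 -m handwheel '[{"gripper":0,"travel":[0,0,-0.0003],"twist":-0.115},{"gripper":0,"travel":[0,0,-0.0003],"twist":-0.115},{"gripper":0,"travel":[0,0,-0.0003],"twist":-0.115},{"gripper":0,"travel":[0,0,-0.0003],"twist":-0.115},{"gripper":0,"travel":[0,0,-0.0003],"twist":-0.115}]'
python3 -m handwheel '[{"gripper":0,"travel":[0,0,-0.0003],"twist":-0.115},{"gripper":0,"travel":[0,0,-0.0003],"twist":-0.115},{"gripper":0,"travel":[0,0,-0.0003],"twist":-0.115},{"gripper":0,"travel":[0,0,-0.0003],"twist":-0.115},{"gripper":0,"travel":[0,0,0],"twist":-0.06}]'
python3 -m handwheel '[{"gripper":0,"travel":[0,0,0],"twist":0.08},{"gripper":0,"travel":[0,0,-0.0002],"twist":0.115},{"gripper":0,"travel":[0,0,-0.0003],"twist":0.115},{"gripper":0,"travel":[0,0,-0.0003],"twist":0.115},{"gripper":0,"travel":[0,0,-0.0003],"twist":0.115}]'
python3 -m handwheel '[{"gripper":0,"travel":[0,0,-0.0003],"twist":0.115},{"gripper":0,"travel":[0,0,-0.0003],"twist":0.115},{"gripper":0,"travel":[0,0,-0.0003],"twist":0.115},{"gripper":0,"travel":[0,0,-0.0003],"twist":0.115},{"gripper":0,"travel":[0,0,-0.0003],"twist":0.115}]'
python3 -m handwheel '[{"gripper":0,"travel":[0,0,-0.0003],"twist":0.115},{"gripper":0,"travel":[0,0,-0.0003],"twist":0.115},{"gripper":0,"travel":[0,0,-0.0003],"twist":0.115},{"gripper":0,"travel":[0,0,-0.0003],"twist":0.115},{"gripper":0,"travel":[0,0,0],"twist":0.06}]'
python3 st.py
```

```text
time_s: 10.65
ee_pos: [511.1, -153.1, 293.0]
ee_rot: [179.9, 0.1, 30.5]
force: [1.7, -3.8, -6.2]
gripper_width: 15.6
time_s: 11.07
ee_pos: [511.1, -153.4, 294.6]
ee_rot: [179.8, 0.0, -2.4]
force: [2.1, -5.7, -5.1]
gripper_width: 16.1
time_s: 11.48
ee_pos: [511.2, -153.7, 296.1]
ee_rot: [179.8, -0.1, -32.1]
force: [1.6, -5.5, -2.9]
gripper_width: 15.6
time_s: 11.9
ee_pos: [511.7, -153.4, 297.5]
ee_rot: [179.9, -0.1, -0.7]
force: [2.9, -3.3, -2.5]
gripper_width: 16.0
time_s: 12.32
ee_pos: [511.5, -153.1, 299.6]
ee_rot: [179.9, -0.1, 32.3]
force: [1.2, -1.9, 0.9]
gripper_width: 15.7
time_s: 12.73
ee_pos: [511.2, -152.6, 300.4]
ee_rot: [180.0, -0.0, 62.0]
force: [0.2, -1.3, -0.7]
gripper_width: 15.8
time_s: 13.15
ee_pos: [511.0, -152.6, 301.3]
ee_rot: [-180.0, 0.0, 30.5]
force: [0.7, -0.3, -1.1]
gripper_width: 15.8
time_s: 13.57
ee_pos: [510.7, -152.4, 302.5]
ee_rot: [-179.9, 0.1, -2.5]
force: [-0.3, 0.7, -1.5]
gripper_width: 16.0
time_s: 13.98
ee_pos: [510.6, -152.4, 303.7]
ee_rot: [-180.0, 0.1, -32.2]
force: [-0.8, -0.4, -1.2]
gripper_width: 15.8
{'time_s': 13.9833, 'ee_pos': array([ 510.65, -152.37,  303.67]), 'ee_rot': array([-180.  ,    0.13,  -32.24]), 'force': array([-0.76, -0.37, -1.19]), 'torque': array([ 0.  , -0.04, -0.03]), 'gripper_width': 15.785357835317464, 'qpos': array([-17.86,  19.55, 103.66,   0.04,  56.92, 104.36])}
```

The lugs have let go: the force is now only the hub's weight. I lift straight up slowly at first.

```bash

python3 -m handwheel '[{"gripper":0,"travel":[0,0,-0.002],"twist":0},{"gripper":0,"travel":[0,0,-0.003],"twist":0},{"gripper":0,"travel":[0,0,-0.003],"twist":0},{"gripper":0,"travel":[0,0,-0.003],"twist":0},{"gripper":0,"travel":[0,0,-0.003],"twist":0}]'
python3 -m handwheel '[{"gripper":0,"travel":[0,0,-0.006],"twist":0},{"gripper":0,"travel":[0,0,-0.008],"twist":0},{"gripper":0,"travel":[0,0,-0.008],"twist":0},{"gripper":0,"travel":[0,0,-0.008],"twist":0},{"gripper":0,"travel":[0,0,-0.008],"twist":0}]'
python3 -m handwheel '[{"gripper":0,"travel":[0,0,-0.01],"twist":0},{"gripper":0,"travel":[0,0,-0.01],"twist":0},{"gripper":0,"travel":[0,0,-0.01],"twist":0},{"gripper":0,"travel":[0,0,-0.008],"twist":0},{"gripper":0,"travel":[0,0,0],"twist":0}]'
python3 -m handwheel '[{"gripper":0,"travel":[0,0,0],"twist":-0.096},{"gripper":0,"travel":[0,0,0],"twist":-0.096},{"gripper":0,"travel":[0,0,0],"twist":-0.096},{"gripper":0,"travel":[0,0,0],"twist":-0.096},{"gripper":0,"travel":[0,0,0],"twist":-0.096}]'
python3 -m handwheel '[{"gripper":0,"travel":[0,0,0],"twist":0},{"gripper":0,"travel":[0,0,0],"twist":0},{"gripper":0,"travel":[0,0,0],"twist":0}]'
python3 st.py 521.8 173.3 390 -4.7
python3 -c "
from h import *
f=env.grab_frame('side')
g=cv2.cvtColor(f['frame'],cv2.COLOR_RGB2BGR)
cv2.imwrite('pics/s7.png',cv2.resize(g[70:230,210:370],None,fx=3.5,fy=3.5,interpolation=cv2.INTER_CUBIC))"
```

```text
time_s: 14.4
ee_pos: [511.1, -152.7, 318.4]
ee_rot: [-180.0, -0.0, -31.8]
force: [-0.3, -0.5, -1.7]
gripper_width: 15.6
time_s: 14.82
ee_pos: [511.1, -152.7, 357.1]
ee_rot: [-180.0, -0.0, -31.9]
force: [0.6, 0.3, -0.9]
gripper_width: 15.5
time_s: 15.23
ee_pos: [511.5, -152.8, 396.2]
ee_rot: [-179.9, -0.2, -31.9]
force: [0.9, -0.5, -1.1]
gripper_width: 15.7
time_s: 15.65
ee_pos: [511.0, -152.7, 393.5]
ee_rot: [-180.0, 0.1, -4.1]
force: [0.9, 0.1, -1.9]
gripper_width: 15.8
time_s: 15.9
ee_pos: [511.1, -152.7, 393.8]
ee_rot: [-180.0, 0.0, -4.5]
force: [0.4, 0.2, -0.5]
gripper_width: 16.0
{'time_s': 15.9, 'ee_pos': array([ 511.09, -152.69,  393.76]), 'ee_rot': array([-180.  ,    0.02,   -4.48]), 'force': array([ 0.37,  0.23, -0.54]), 'torque': array([ 0.03, -0.  , -0.03]), 'gripper_width': 15.953786527064146, 'qpos': array([-17.87,  15.01,  96.04,  -0.  ,  68.97,  76.62])}
travel mm -14.79855503084437 -325.8310385814891 3.763015803040787
twist rad 0.003787540493583833
```

View pics/s7.png

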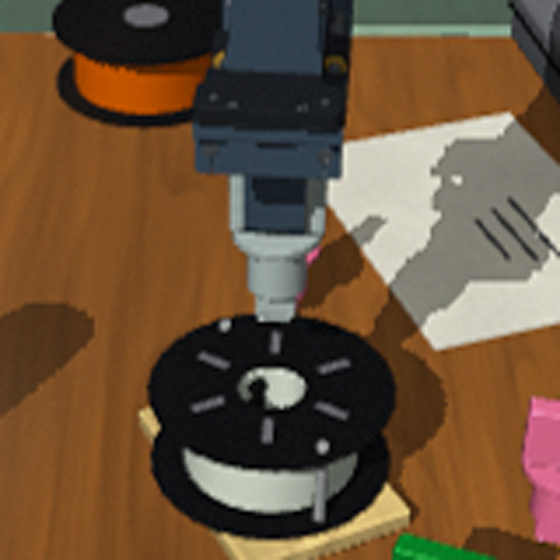

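The hub hangs upright in the gripper and the spool is down with its bore empty. I carry the hub to the winder.

```bash

python3 -m handwheel '[{"gripper":0,"travel":[-0.0007,-0.015,0],"twist":0},{"gripper":0,"travel":[-0.0013,-0.03,0],"twist":0},{"gripper":0,"travel":[-0.0013,-0.03,0],"twist":0},{"gripper":0,"travel":[-0.0013,-0.03,0],"twist":0},{"gripper":0,"travel":[-0.0013,-0.03,0],"twist":0}]'
python3 -m handwheel '[{"gripper":0,"travel":[-0.0013,-0.03,0],"twist":0},{"gripper":0,"travel":[-0.0013,-0.03,0],"twist":0},{"gripper":0,"travel":[-0.0013,-0.03,0],"twist":0},{"gripper":0,"travel":[-0.0013,-0.03,0],"twist":0},{"gripper":0,"travel":[-0.0013,-0.03,0],"twist":0}]'
python3 -m handwheel '[{"gripper":0,"travel":[-0.001,-0.025,0],"twist":0},{"gripper":0,"travel":[-0.0005,-0.0158,0.005],"twist":0.004},{"gripper":0,"travel":[0,0,0.02],"twist":0},{"gripper":0,"travel":[0,0,0.02],"twist":0},{"gripper":0,"travel":[0,0,0.015],"twist":0}]'
python3 -m handwheel '[{"gripper":0,"travel":[0,0,0.007],"twist":0},{"gripper":0,"travel":[0,0,0],"twist":0},{"gripper":0,"travel":[0,0,0],"twist":0},{"gripper":0,"travel":[0,0,0],"twist":0},{"gripper":0,"travel":[0,0,0],"twist":0}]'
python3 st.py 522.5 173.3 325 -4.7
cat > d.py <<'E'
from h import *
np.set_printoptions(precision=1,suppress=True)
p=env.state()["ee_pos"]; f=env.grab_frame("side"); t=env.grab_frame("top")
print("side slot-origin pred",proj(f,[p[0],p[1],p[2]-234.8]))
for c in("side","top"):
    for n in("hub","winder_slot"): print(c,n,[(r["uv"],round(r["confidence"],2)) for r in env.pinpoint(c,n)[:4]])
x0,y0=210,200;g=cv2.cvtColor(f["frame"],cv2.COLOR_RGB2BGR)[y0:360,x0:350]
s=5 
cv2.imwrite("pics/s8.png",cv2.resize(g[40:],None,fx=s,fy=s,interpolation=cv2.INTER_CUBIC))
E
python3 d.py
```

```text
time_s: 16.37
ee_pos: [515.3, -16.5, 394.0]
ee_rot: [180.0, -0.0, -4.5]
force: [0.7, -0.5, -1.6]
gripper_width: 16.0
time_s: 16.78
ee_pos: [520.2, 133.9, 394.0]
ee_rot: [180.0, -0.0, -4.4]
force: [1.2, 0.2, -1.3]
gripper_width: 15.9
time_s: 17.2
ee_pos: [521.7, 173.7, 332.5]
ee_rot: [180.0, 0.1, -4.6]
force: [0.2, -0.1, -1.5]
gripper_width: 15.8
time_s: 17.62
ee_pos: [522.5, 173.2, 328.1]
ee_rot: [-180.0, -0.1, -4.6]
force: [-0.3, -0.5, -1.5]
gripper_width: 15.8
{'time_s': 17.6167, 'ee_pos': array([522.46, 173.19, 328.12]), 'ee_rot': array([-179.95,   -0.13,   -4.62]), 'force': array([-0.29, -0.48, -1.54]), 'torque': array([ 0.08,  0.04, -0.02]), 'gripper_width': 15.84102600881732, 'qpos': array([ 17.14,  19.54,  99.59,  -0.01,  60.73, 111.77])}
travel mm 0.033412544508466396 -0.11419015603788778 3.1200880163799525
twist rad 0.0014169351561423523
side slot-origin pred [[281.  293.5]]
side hub [([365.7, 215.5], 0.94), ([282.3, 296.1], 0.75), ([333.4, 256.2], 0.65)]
side winder_slot [([285.5, 309.2], 0.8), ([283.9, 325.9], 0.15)]
top hub [([400.3, 230.8], 0.97), ([295.2, 306.7], 0.84), ([245.1, 267.6], 0.76), ([171.3, 223.6], 0.41)]
top winder_slot [([325.0, 224.2], 0.56)]
```

View pics/s8.png

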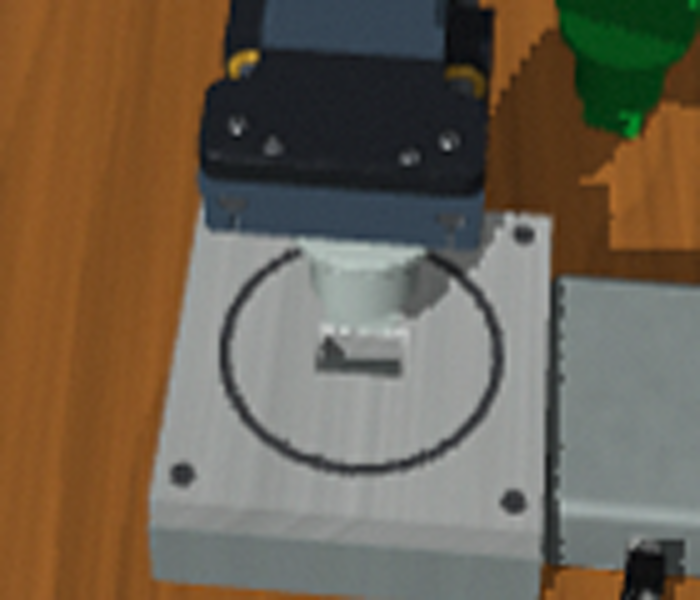

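The hub hangs over the slot: body centred at column 362 in the crop, slot and ring centred at column 360–361. I lower it gently while watching the force.

```bash
python3 -c "
from h import *
f=env.grab_frame('side');print(at_z(f,(282.3,296.1),93.3),at_z(f,(282.1,310.2),50))"
python3 -m handwheel '[{"gripper":0,"travel":[0,0,0.005],"twist":0},{"gripper":0,"travel":[0,0,0.005],"twist":0},{"gripper":0,"travel":[0,0,0.003],"twist":0},{"gripper":0,"travel":[0,0,0.002],"twist":0},{"gripper":0,"travel":[0,0,0],"twist":0}]'
python3 -m handwheel '[{"gripper":0,"travel":[0,0,0.0015],"twist":0},{"gripper":0,"travel":[0,0,0.0015],"twist":0},{"gripper":0,"travel":[0,0,0.0015],"twist":0},{"gripper":0,"travel":[0,0,0.0015],"twist":0},{"gripper":0,"travel":[0,0,0],"twist":0}]'
python3 st.py 522.5 173.3 284.8 -4.7
```

```text
[520.26475972 178.48610083  93.3       ] [520.13353549 176.38234294  50.        ]
time_s: 18.38
ee_pos: [521.9, 173.1, 311.1]
ee_rot: [180.0, 0.1, -4.6]
force: [-0.1, 0.5, -1.6]
gripper_width: 16.0
time_s: 18.8
ee_pos: [522.0, 173.2, 305.6]
ee_rot: [180.0, 0.0, -4.6]
force: [1.0, 0.3, -2.6]
gripper_width: 16.0
{'time_s': 18.8, 'ee_pos': array([521.97, 173.18, 305.57]), 'ee_rot': array([179.98,   0.03,  -4.59]), 'force': array([ 1.04,  0.31, -2.61]), 'torque': array([0.03, 0.  , 0.01]), 'gripper_width': 15.990070043891775, 'qpos': array([ 17.16,  20.8 , 101.32,  -0.01,  57.91, 111.76])}
travel mm 0.517096186028188 -0.1582195631940923 20.77323808255818
twist rad 0.0018551718355453997
```

```bash

python3 -m handwheel '[{"gripper":0,"travel":[0,0,0.001],"twist":0},{"gripper":0,"travel":[0,0,0.001],"twist":0},{"gripper":0,"travel":[0,0,0.001],"twist":0},{"gripper":0,"travel":[0,0,0.001],"twist":0},{"gripper":0,"travel":[0,0,0.001],"twist":0}]'
python3 -m handwheel '[{"gripper":0,"travel":[0,0,0.001],"twist":0},{"gripper":0,"travel":[0,0,0.001],"twist":0},{"gripper":0,"travel":[0,0,0.001],"twist":0},{"gripper":0,"travel":[0,0,0.001],"twist":0},{"gripper":0,"travel":[0,0,0.001],"twist":0}]'
python3 st.py 522.5 173.3 284.8 -4.7
```

```text
time_s: 19.22
ee_pos: [522.1, 173.2, 300.9]
ee_rot: [180.0, -0.0, -4.6]
force: [-0.6, 0.2, -1.7]
gripper_width: 15.7
time_s: 19.63
ee_pos: [522.1, 173.2, 295.8]
ee_rot: [180.0, -0.0, -4.6]
force: [0.1, 0.7, -0.8]
gripper_width: 15.6
{'time_s': 19.6333, 'ee_pos': array([522.09, 173.2 , 295.84]), 'ee_rot': array([180.  ,  -0.01,  -4.6 ]), 'force': array([ 0.06,  0.66, -0.77]), 'torque': array([ 0.02, -0.06,  0.02]), 'gripper_width': 15.617165173943947, 'qpos': array([ 17.16,  21.38, 102.04,  -0.01,  56.58, 111.76])}
travel mm 0.3993256869616144 -0.13461446255521275 11.04016849132256
twist rad 0.0018221352097520615
```

It slides in freely. I go down to the shoulder.

```bash

python3 -m handwheel '[{"gripper":0,"travel":[0,0,0.002],"twist":0},{"gripper":0,"travel":[0,0,0.002],"twist":0},{"gripper":0,"travel":[0,0,0.002],"twist":0},{"gripper":0,"travel":[0,0,0.0015],"twist":0},{"gripper":0,"travel":[0,0,0.001],"twist":0}]'
python3 -m handwheel '[{"gripper":0,"travel":[0,0,0.0007],"twist":0},{"gripper":0,"travel":[0,0,0.0007],"twist":0},{"gripper":0,"travel":[0,0,0.0007],"twist":0},{"gripper":0,"travel":[0,0,0],"twist":0},{"gripper":0,"travel":[0,0,0],"twist":0}]'
python3 st.py 522.5 173.3 284.8 -4.7
```

```text
time_s: 20.05
ee_pos: [522.1, 173.2, 287.2]
ee_rot: [180.0, -0.0, -4.6]
force: [0.6, 0.1, -1.6]
gripper_width: 15.5
time_s: 20.47
ee_pos: [522.1, 173.2, 285.3]
ee_rot: [180.0, -0.0, -4.6]
force: [0.4, -0.7, -1.4]
gripper_width: 15.7
{'time_s': 20.4667, 'ee_pos': array([522.09, 173.22, 285.28]), 'ee_rot': array([179.99,  -0.01,  -4.59]), 'force': array([ 0.41, -0.7 , -1.39]), 'torque': array([ 0.02, -0.12,  0.02]), 'gripper_width': 15.738386817289067, 'qpos': array([ 17.16,  22.03, 102.78,  -0.01,  55.18, 111.76])}
travel mm 0.40581292460831997 -0.11612803254533431 0.47931364378956687
twist rad 0.0018768077610939401
```

```bash

python3 -m handwheel '[{"gripper":0,"travel":[0,0,0.0005],"twist":0},{"gripper":0,"travel":[0,0,0.0003],"twist":0},{"gripper":0,"travel":[0,0,0],"twist":0},{"gripper":0,"travel":[0,0,0],"twist":0}]'
python3 -m handwheel '[{"gripper":0,"travel":[0,0,0.0005],"twist":0},{"gripper":0,"travel":[0,0,0.0003],"twist":0},{"gripper":0,"travel":[0,0,0],"twist":0},{"gripper":0,"travel":[0,0,0],"twist":0}]'
python3 st.py
```

```text
time_s: 20.8
ee_pos: [522.1, 173.2, 284.8]
ee_rot: [-180.0, -0.0, -4.6]
force: [0.6, -0.1, 1.2]
gripper_width: 15.7
time_s: 21.13
ee_pos: [522.0, 173.2, 284.8]
ee_rot: [-180.0, -0.0, -4.6]
force: [-1.3, -1.6, 6.2]
gripper_width: 15.6
{'time_s': 21.1333, 'ee_pos': array([522.04, 173.18, 284.79]), 'ee_rot': array([-179.99,   -0.04,   -4.6 ]), 'force': array([-1.35, -1.63,  6.25]), 'torque': array([-0.15,  0.46,  0.  ]), 'gripper_width': 15.577355837175329, 'qpos': array([ 17.16,  22.05, 102.84,  -0.01,  55.08, 111.76])}
```

The shoulder is down: TCP z is 284.8 as computed, with a 6 N reaction. I release and rise.

```bash

python3 -m handwheel '[{"gripper":40,"travel":[0,0,-0.0003],"twist":0},{"gripper":40,"travel":[0,0,0],"twist":0},{"gripper":40,"travel":[0,0,0],"twist":0},{"gripper":40,"travel":[0,0,0],"twist":0},{"gripper":60,"travel":[0,0,0],"twist":0}]'
python3 -m handwheel '[{"gripper":60,"travel":[0,0,0],"twist":0},{"gripper":60,"travel":[0,0,0],"twist":0},{"gripper":60,"travel":[0,0,-0.005],"twist":0},{"gripper":60,"travel":[0,0,-0.01],"twist":0},{"gripper":60,"travel":[0,0,-0.015],"twist":0}]'
python3 -m handwheel '[{"gripper":60,"travel":[0,0,-0.025],"twist":0},{"gripper":60,"travel":[0,0,-0.025],"twist":0},{"gripper":60,"travel":[0,0,-0.025],"twist":0},{"gripper":60,"travel":[0,0,-0.02],"twist":0},{"gripper":60,"travel":[0,0,0],"twist":0}]'
python3 -m handwheel '[{"gripper":60,"travel":[-0.03,0,0],"twist":0},{"gripper":60,"travel":[-0.03,0,0],"twist":0},{"gripper":60,"travel":[-0.03,0,0],"twist":0},{"gripper":60,"travel":[-0.02,0,0],"twist":0},{"gripper":60,"travel":[0,0,0],"twist":0}]'
python3 -m handwheel '[{"gripper":60,"travel":[0,0,0],"twist":0},{"gripper":60,"travel":[0,0,0],"twist":0}]'
python3 -c "
from h import *
f=env.grab_frame('side');t=env.grab_frame('top')
for c in('side','top'):
    for n in('hub','pen','powerbank','cup'): print(c,n,[(np.round(r['uv'],1),round(r['confidence'],2)) for r in env.pinpoint(c,n)[:4]])
B=lambda f:cv2.cvtColor(f['frame'],cv2.COLOR_RGB2BGR)
a=cv2.resize(B(f)[150:350,230:360],None,fx=3,fy=3,interpolation=cv2.INTER_CUBIC);b=cv2.resize(B(t)[180:300,140:255],None,fx=3.2,fy=3.2,interpolation=cv2.INTER_CUBIC)
b=cv2.copyMakeBorder(b,0,a.shape[0]-b.shape[0],0,0,0)
cv2.imwrite('pics/f9.png',np.hstack([a,b]))"
```

```text
time_s: 21.55
ee_pos: [522.0, 173.2, 283.8]
ee_rot: [180.0, 0.0, -4.6]
force: [-0.3, -0.5, -0.4]
gripper_width: 40.5
time_s: 21.97
ee_pos: [521.8, 173.1, 314.0]
ee_rot: [179.9, 0.1, -4.6]
force: [-0.0, -0.2, 0.1]
gripper_width: 54.6
time_s: 22.38
ee_pos: [522.7, 173.4, 414.7]
ee_rot: [-179.8, -0.6, -4.6]
force: [1.2, -0.7, 0.5]
gripper_width: 54.7
time_s: 22.8
ee_pos: [408.8, 181.7, 409.0]
ee_rot: [180.0, 0.2, -4.5]
force: [-0.1, -0.2, -0.8]
gripper_width: 54.8
time_s: 22.97
ee_pos: [413.0, 182.1, 409.3]
ee_rot: [-180.0, -0.1, -4.6]
force: [-0.5, 0.6, 0.4]
gripper_width: 54.9
side hub [(array([333.6, 257.7]), 0.72), (array([290.3, 150.6]), 0.65), (array([284.4, 312.7]), 0.62)]
side pen [(array([163.9, 334.2]), 0.76)]
side powerbank [(array([177.1, 246.7]), 0.82)]
side cup [(array([192., 192.]), 0.61)]
top hub [(array([176.1, 224.5]), 0.94), (array([244.5, 267.3]), 0.74), (array([324.8, 227. ]), 0.72), (array([297.6, 305.1]), 0.67)]
top pen [(array([174.6, 135.2]), 0.9)]
top powerbank [(array([260.8, 129.9]), 0.87)]
top cup [(array([341.2, 127.6]), 0.77)]
```

View pics/f9.png

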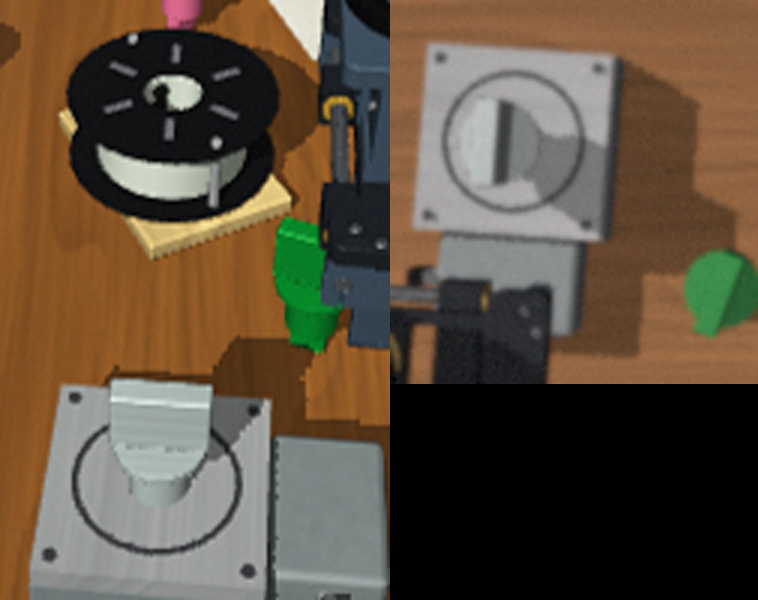

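The hub stands upright on the winder, its round body at crop (158,480) in the middle of the ring, with the shoulder on the top face. The spool is down on its stand with an empty bore. The bystanders' pixels match the start to within network noise, and the robot touches nothing. I hand in.

```bash
python3 -c "
from workcell import env
print(env.job_done())"
```

```text
the job is handed in; nothing more can be done
None
```

The hub is out of the spool and standing upright on the winder, with its tail fully down in the slot. I handed the job in at about 23 s of the 72 s allowed; no verdict was reported.

**What I did:** I gripped the bar at 60 N and twisted it to and fro over about 95°. I pulled roughly 0.3 mm per step, with the vertical force on the tool at most about 7 N. After about 20 mm of rise the force fell to the hub's own weight. I then lifted the hub straight out and lowered it into the slot, which it entered without catching.

**Last checks:**
- **Hub seated:** the shoulder touched at a tool height of 284.8 mm, exactly as computed, with a 6 N reaction before I released it. The final pictures show it upright and in the middle of the ring.
- **Spool:** the pictures during twisting, after the lift-out and at the end all show it down on its stand, with the bore empty after the lift-out.
- **Pen, power bank and cup:** the networks put them within 6 pixels of where they started (about 13 mm in the top view), which is within their own scatter.

**What disagreed:** the side camera places things 2–5 mm away from where the top camera does. I used the hub-to-slot distance, on which the two views agree to about 1–3 mm, and the hub went in without resistance. I did not measure the hub's final position to the millimetre.

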